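# Sort the leftover engine parts into the bench trays

## Robot

A 7-joint arm with a two-finger parallel gripper is mounted at the origin on the work surface. World frame = base frame: x ahead of the robot, y to its left, z up, the work surface at z = 0. Lengths are in m, angles in rad, forces in N, time in s.
With the tool pointing down it reaches from about 0.425 to 0.925 m from the base axis. Payload 6.8 kg.
Tool frame: the origin (TCP) lies midway between the tips of the shut fingers; the grasp point (between the pads) lies 19 mm behind it; z points along the fingers, y is the line along which they close (so a half turn about z gives the same grasp; the last joint's range is limited). The gripper opens to 85 mm and grips with 20 to 120 N. Pads are 22 mm wide; open, the fingers measure 114 mm over their backs; the gripper's body (76 mm by 85 mm) begins 54 mm behind the grasp point. The pads swing forward as they close: fully open they stand 13 mm farther back than shut.
Start: joints at [1.12, 0.477, 0.022, 1.555, -0.011, 1.109, -0.083], TCP at [0.227, -0.636, 0.231] pointing down, gripper open.
Joint ranges: [-2.96, 2.96], [-0.34, 2.1], [-1.41, 1.46], [0.24, 2.44], [-1.37, 4.51], [0.17, 1.92], [-2.96, 2.96]. Speed limits (rad/s): [2.39, 2.39, 3.14, 3.14, 3.14, 3.14, 3.14].

## Interface

Orientations are given as a unit quaternion [w, x, y, z].
In Python, from station import bot, imaging gives the robot as it stands.
- The arm moves only by the tool move_arm, never from a script. Its argument "commands" is a list that holds one entry, the list of rows, each a list of 7 numbers: the shift along the tool's x, y, z in m, then the turn, a rotation vector about the tool's x, y, z in degrees, then the finger opening in m, from 0 to 0.0854. In form: [[[x, y, z, rx, ry, rz, grip], ...]]. A call has 1 to 20 rows; each row shifts and turns the commanded pose from where the row before left it, along the tool's axes as they then stand; what a row does not reach is not made up. A row lasts 1/8 s, in which the tool goes at most 62.5 mm and 10.7 degrees, less where a joint would pass 70% of its speed; a pose out of reach is approached as far as the arm can. A call is refused whole if a number of a shift passes 0.0625 or a number of a turn 10.7, either way. A call with a gripper value outside its range is refused whole. The fingers move at their own pace and stop on an object; "squeeze" is the grip in N (left out, the last holds). Time passes only in rows, so rows that do not move let the fingers close. It gives the time, the measured TCP pose, the force, the opening and the grip force at its end, in the units of the state.
- bot.get_obs(): the state, without advancing time (a new reading comes with each control period).
- imaging.read_camera(name): name is "scene" or "top" or "wrist"; returns the picture (420x560x3 uint8, red, green, blue); there is no depth.
- imaging.calibration(name): a dict with "intrinsics" (3x3 intrinsics, pixels), "k1" (the pictures are not rectified: a ray, as slopes to the right and down, at radius r is drawn at 1 + k1 r^2 times it, then the intrinsics apply), "extrinsics" (4x4, takes a point from camera to world coordinates); the wrist camera has in their place "mount" (4x4, takes a point from camera to tool coordinates, whose origin is the TCP and whose axes are the flange's). Camera axes: x right, y down, z forward; pixel columns grow to the right and rows downward; lengths in m; the calibration is good to about 2 mm. A picture is of the moment at which its call begins: read the wrist's pose just before it. calibration takes no time and is no camera call.
- bot.hand_in(): hands the job in; it is judged then, once.
The state is a dict: "t": time; "q": joint angles; "joint_vel": joint speeds; "joint_torque": joint torques, N m; "eef_pos": TCP position; "tool_rot": TCP orientation; "contact_force": force on the tool from outside, world axes, zero at the start; "torque": the same for the moment, N m; "gripper_width": opening from 0.0 (shut) to 1.0 (fully open); "grasp_force": force on a finger pad.
Only numpy, scipy, OpenCV 4.12 (cv2) and the standard library are available. Lean on these libraries where they do the work, as an engineer would, in place of code of your own. Each camera call takes 0.05 s, during which the arm holds its last target. There are 200 camera calls.

## Task

Clear up the mixed parts on the garage bench: put the two ball bearings into the blue tray, the two spark plugs into the yellow tray and the brass hose fitting into the red tray. Bearings and plugs must lie flat on the tray floor beside one another, not stacked or leaning on a wall. Leave the green tin standing where it is.

Things in the scene. Friction and masses are not known exactly. Their poses are not given: they have to be found in the camera images.
- bearing_a: Steel ball bearing lying flat: a ring 47 mm outside diameter, 14 mm high, with a 20 mm bore and black seals. Origin at the centre of its underside, z up. 0.10 to 0.15 kg. The two bearings are alike.
- bearing_b: Steel ball bearing lying flat: a ring 47 mm outside diameter, 14 mm high, with a 20 mm bore and black seals. Origin at the centre of its underside, z up. 0.10 to 0.15 kg. The two bearings are alike.
- plug_a: Spark plug lying down, 80 mm long along its x: white ceramic end and brass terminal to +x (+47 mm), dark thread, 14 mm thick, to -x (-33 mm). Grip the steel hexagon in the middle (x -7 to +7 mm, 18.5 mm wide along y, 16 mm high), where it balances. Origin on its axis, mid-hexagon, 8 mm above the surface it lies on. About 0.05 kg. The two plugs are alike.
- plug_b: Spark plug lying down, 80 mm long along its x: white ceramic end and brass terminal to +x (+47 mm), dark thread, 14 mm thick, to -x (-33 mm). Grip the steel hexagon in the middle (x -7 to +7 mm, 18.5 mm wide along y, 16 mm high), where it balances. Origin on its axis, mid-hexagon, 8 mm above the surface it lies on. About 0.05 kg. The two plugs are alike.
- fitting: Brass hose fitting standing upright, 40 mm high: at the bottom a hexagon 16 mm high, 24 mm across its flats (which look along its x and -x) and 27.7 mm across its corners (along its y); above it a ribbed round tail of 16 mm diameter. Origin at the centre of its underside, z up. 0.064 to 0.10 kg. Upright or lying in its tray is equally good.
- tin: Green grease tin with a white band round its rim, standing among the parts, 60 mm diameter, 60 mm high, 0.3 kg, loose. Origin at the centre of its underside. To be left alone: not moved 20 mm or tipped.
- tray_blue: Blue sorting tray fixed to the bench, open on top: outside 112 mm (its x) by 158 mm (its y), 30 mm high, walls and floor 4 mm thick; origin at the centre of its underside, z up. All three trays are the same size; they change places and turn a little (up to 0.25 rad), the long side staying roughly along world y.
- tray_yellow: Yellow sorting tray fixed to the bench, open on top: outside 112 mm (its x) by 158 mm (its y), 30 mm high, walls and floor 4 mm thick; origin at the centre of its underside, z up. All three trays are the same size; they change places and turn a little (up to 0.25 rad), the long side staying roughly along world y.
- tray_red: Red sorting tray fixed to the bench, open on top: outside 112 mm (its x) by 158 mm (its y), 30 mm high, walls and floor 4 mm thick; origin at the centre of its underside, z up. All three trays are the same size; they change places and turn a little (up to 0.25 rad), the long side staying roughly along world y.
Mind the look-alikes: they are no part of the job. What is shaped like the plug_b but brown or pink is not meant.

How it is judged:
At the end, for the whole second after the job is handed in: Blue tray: both bearings flat (0.25 rad) on its floor, centres within 34 mm (x) and 57 mm (y) of its centre. Yellow: both plugs level (0.27 rad) on its floor, middles within 50 and 73 mm. Red: the fitting on its floor, within 50 and 73 mm. All at rest. Green tin upright, moved under 20 mm (x of bearing_a in the frame of tray_blue between -0.034 and 0.034 m and y of bearing_a in the frame of tray_blue between -0.057 and 0.057 m and z of each of bearing_a, bearing_b in the frame of tray_blue below 0.012 m and linear speed of each of bearing_a, bearing_b, plug_a, plug_b, fitting below 0.02 m/s and angular speed of each of bearing_a, bearing_b, plug_a, plug_b, fitting below 0.3 rad/s and angle between each of bearing_a, bearing_b's own z axis and vertical below 0.25 rad and x of bearing_b in the frame of tray_blue between -0.034 and 0.034 m and y of bearing_b in the frame of tray_blue between -0.057 and 0.057 m and x of plug_a in the frame of tray_yellow between -0.05 and 0.05 m and y of plug_a in the frame of tray_yellow between -0.073 and 0.073 m and z of each of plug_a, plug_b in the frame of tray_yellow below 0.019 m and angle between plug_a's own x axis and vertical between 1.3 and 1.84 rad and x of plug_b in the frame of tray_yellow between -0.05 and 0.05 m and y of plug_b in the frame of tray_yellow between -0.073 and 0.073 m and angle between plug_b's own x axis and vertical between 1.3 and 1.84 rad and x of fitting in the frame of tray_red between -0.05 and 0.05 m and y of fitting in the frame of tray_red between -0.073 and 0.073 m and z of fitting in the frame of tray_red below 0.024 m and distance of tin from where it was at the start of the episode below 0.02 m and angle between tin's own z axis and vertical below 0.2 rad); the robot touches nothing.
It fails at once if the green tin is moved 20 mm or more, or tipped (distance of tin from where it was at the start of the episode above 0.02 m or angle between tin's own z axis and vertical above 0.3 rad).
It also fails if it takes over 120 s, if anything falls off the work surface, if the arm or the gripper's body presses on something with over 40 N, if the wrist force passes 120 N, or if a joint passes its speed limit or range.

## Working session

There is one attempt and no reset: what is moved stays moved. The work goes in short steps, Python scripts to look and compute and a tool call to move; the robot and the scene stay as the last step left them, time stands still between calls to the robot, and variables do not carry over. Pictures are saved under pics/ and viewed, at most 14 in all, crops included, and the job is handed in when it is done.

Besides the shell and the picture viewer there is one more tool, called after "Call:" by a JSON object that holds its "name" and its "arguments". move_arm: Moves the arm, as the interface text tells. Its arguments: {"type":"object","properties":{"commands":{"type":"array","items":{"type":"array","items":{"type":"array","items":{"type":"number"}}}},"squeeze":{"type":"number"}},"required":["commands"]}

```bash
mkdir -p pics; python3 - <<'E'
from station import bot, imaging
import cv2, numpy as np
np.set_printoptions(precision=4,suppress=True)
o=bot.get_obs(); print(o)
for n in ("top","scene","wrist"):
    im=imaging.read_camera(n); cv2.imwrite(f"pics/{n}0.png",im[:,:,::-1]); print(n,imaging.calibration(n))
E
```

```text
{'t': 0.0, 'q': array([ 1.1199,  0.4778,  0.0224,  1.5564, -0.0115,  1.1093, -0.0831]), 'joint_vel': array([ 0.0001, -0.0022,  0.    ,  0.0007,  0.0005, -0.0006,  0.0004]), 'joint_torque': array([ -0.0001, -59.6452,   1.608 , -28.1192,   0.0125,   0.0095,
         0.    ]), 'eef_pos': array([ 0.2267, -0.6352,  0.2303]), 'tool_rot': array([-0.0009,  0.9853,  0.1706, -0.0002]), 'contact_force': array([ 0.1967, -0.4621,  1.0734]), 'torque': array([ 0.0243, -0.0189,  0.0322]), 'grasp_force': 0.0, 'gripper_width': 1.0006529329170752}
top {'intrinsics': array([[511.9705,   0.    , 281.1349],
       [  0.    , 511.9705, 210.2812],
       [  0.    ,   0.    ,   1.    ]]), 'k1': -0.09741588512501972, 'extrinsics': array([[-0.0577, -0.9774,  0.2031,  0.2765],
       [-0.9983,  0.0572, -0.008 ,  0.0183],
       [-0.0038, -0.2033, -0.9791,  1.1789],
       [ 0.    ,  0.    ,  0.    ,  1.    ]])}
scene {'intrinsics': array([[430.8804,   0.    , 273.5424],
       [  0.    , 430.8804, 213.4115],
       [  0.    ,   0.    ,   1.    ]]), 'k1': -0.0030906075190940525, 'extrinsics': array([[ 0.8463,  0.3461, -0.405 ,  0.8805],
       [ 0.5327, -0.5579,  0.6364, -0.5744],
       [-0.0056, -0.7543, -0.6565,  0.6348],
       [ 0.    ,  0.    ,  0.    ,  1.    ]])}
wrist {'intrinsics': array([[298.8304,   0.    , 279.3711],
       [  0.    , 298.8304, 212.7191],
       [  0.    ,   0.    ,   1.    ]]), 'k1': -0.033007869161296575, 'mount': array([[ 0.0002, -0.9502, -0.3117,  0.0801],
       [ 1.    ,  0.0004, -0.0006,  0.0006],
       [ 0.0007, -0.3117,  0.9502, -0.1427],
       [ 0.    ,  0.    ,  0.    ,  1.    ]])}
```

View pics/top0.png

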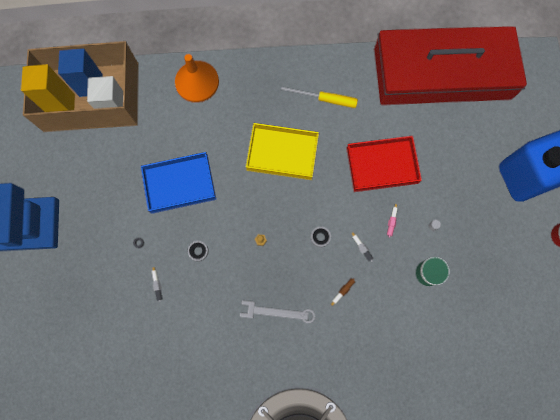

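View pics/scene0.png

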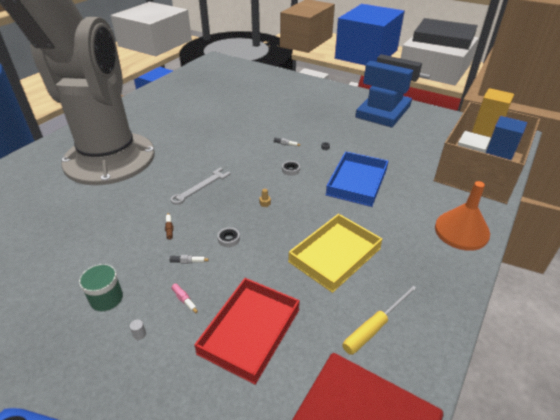

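Top view: the bearings are at (198,250) and (321,236). A smaller ring at (139,242) is a look-alike. The plugs are at (157,283) and (362,247), with look-alikes in pink at (392,220) and brown at (343,291). The fitting is at (261,239). The tin is at (434,271), and a grey cylinder at (436,224) is not part of the job. Trays: blue (179,182), yellow (283,151), red (384,164).

```bash
cat > h.py <<'E'
from station import bot, imaging
import cv2, numpy as np
from scipy.spatial.transform import Rotation as R
np.set_printoptions(precision=4,suppress=True)
def pose(o=None):
    o=o or bot.get_obs(); T=np.eye(4); w,x,y,z=o["tool_rot"]
    T[:3,:3]=R.from_quat([x,y,z,w]).as_matrix(); T[:3,3]=o["eef_pos"]; return T
def cam(n,T=None):
    c=imaging.calibration(n); return c["intrinsics"],c["k1"],(T@c["mount"] if n=="wrist" else c["extrinsics"])
def world(n,px,z,T=None):
    K,k,E=cam(n,T); px=np.atleast_2d(px).astype(float)
    u=cv2.undistortPoints(px[:,None],K,np.array([k,0,0,0]))[:,0]
    d=np.c_[u,np.ones(len(u))]@E[:3,:3].T; return E[:3,3]+d*((z-E[2,3])/d[:,2])[:,None]
def proj(n,P,T=None):
    K,k,E=cam(n,T); Ei=np.linalg.inv(E)
    return cv2.projectPoints(np.atleast_2d(P).astype(float),cv2.Rodrigues(Ei[:3,:3])[0],Ei[:3,3],K,np.array([k,0,0,0]))[0][:,0]
E
python3 - <<'E'
from h import *
im=cv2.imread("pics/top0.png")
a=cv2.resize(im[210:310,130:330],None,fx=4,fy=3,interpolation=3) if 0 else cv2.resize(im[220:310,120:340],None,fx=3.6,fy=3.3,interpolation=cv2.INTER_CUBIC)
b=cv2.resize(im[200:290,240:460],None,fx=3.6,fy=3.3,interpolation=cv2.INTER_CUBIC)
cv2.imwrite("pics/c1.png",np.vstack([a,b]))
# trays: coloured masks
hsv=cv2.cvtColor(im,cv2.COLOR_BGR2HSV)
for nm,(lo,hi),(x0,y0,x1,y1) in [("blue",(105,125),(138,148,220,216)),("yellow",(20,35),(242,118,324,184)),("red",(0,8),(342,132,426,196))]:
    m=np.zeros(im.shape[:2],np.uint8); s=hsv[y0:y1,x0:x1]
    m[y0:y1,x0:x1]=cv2.inRange(s,(lo,120,50),(hi,255,255))
    c=max(cv2.findContours(m,0,1)[0],key=cv2.contourArea)
    w=world("top",c[:,0],0.022)[:,:2].astype(np.float32)
    r=cv2.minAreaRect(w); print(nm,r, "ctr dist",np.hypot(*r[0]))
E
```

```text
blue ((0.5983491539955139, 0.2478625774383545), (0.1200537458062172, 0.1608033925294876), 9.202230453491211) ctr dist 0.6476554387801676
yellow ((0.6604883670806885, -0.001114867627620697), (0.1590607911348343, 0.12066148966550827), 77.99504089355469) ctr dist 0.6604893079972918
red ((0.6164495944976807, -0.23920539021492004), (0.11875222623348236, 0.16255606710910797), 4.307222843170166) ctr dist 0.6612331822165514
```

View pics/c1.png

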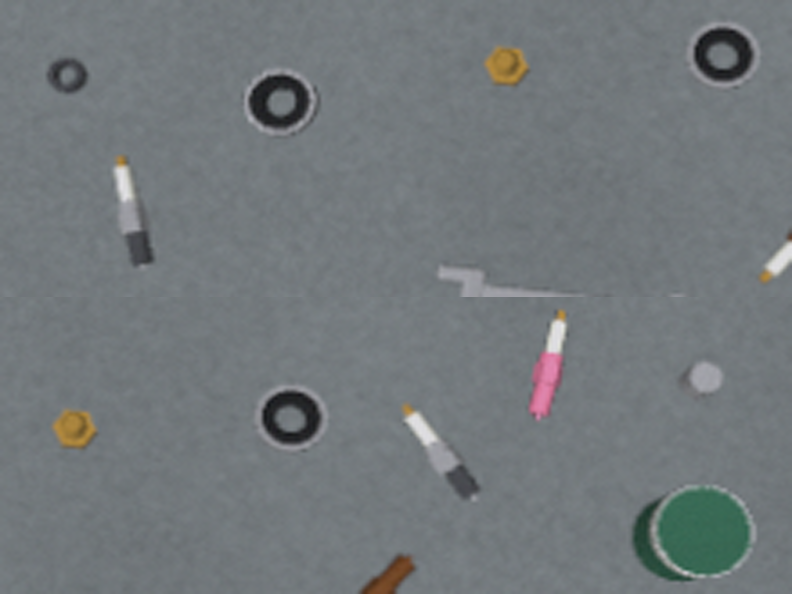

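Pixels from the crop:
- Left bearing (198.0,250.9), right bearing (321.1,236.4).
- Left plug: terminal (153.6,267.6), hex (156.4,285.5), thread end (159.7,300.3).
- Right plug: terminal (353.0,233.6), hex (363.0,248.8), thread end (371.9,260.3).
- Fitting (260.8,239).

Both plugs are white and grey, not pink or brown, and both chosen bearings are the large rings.

```bash
python3 - <<'E'
from h import *
p=world("top",[(198.05,250.9),(321.1,236.4)],.014); print("bearings",p,np.hypot(*p[:,:2].T))
for n,a in [("L",[(153.6,267.6),(156.4,285.5),(159.7,300.3)]),("R",[(353.05,233.6),(363.05,248.8),(371.9,260.3)])]:
    w=world("top",a,.010); d=w[0]-w[2]; c=w[2]+d*33/80
    print("plug",n,"c",c[:2],"hex",w[1][:2],"len",np.linalg.norm(d),"ang",np.degrees(np.arctan2(d[1],d[0])),np.hypot(*c[:2]))
print("fit",world("top",[(260.8,238.8)],.04),world("top",[(260.8,240)],.016))
print("tin",world("top",[(435,271)],.06)); print("small ring", world("top",[(138.9,242.7)],.01))
print("pink,brown",world("top",[(392,220),(343,291)],.01))
E
```

```text
bearings [[ 0.4343  0.2046  0.014 ]
 [ 0.4516 -0.0795  0.014 ]] [0.4801 0.4585]
plug L c [0.3578 0.3014] hex [0.3606 0.3031] len 0.07625710598984488 ang 9.795461841716824 0.46779557184807175
plug R c [ 0.4165 -0.1766] hex [ 0.4176 -0.1742] len 0.07479869067372115 ang 30.61172118889581 0.4523701605562177
fit [[0.4501 0.0584 0.04  ]] [[0.451  0.0594 0.016 ]]
tin [[ 0.3528 -0.3207  0.06  ]]
small ring [[0.4616 0.343  0.01  ]]
pink,brown [[ 0.4808 -0.248   0.01  ]
 [ 0.3244 -0.1204  0.01  ]]
```

Call:
{"name": "move_arm", "arguments": {"commands": [[[0.0278, -0.0307, 0.006, 0, 0, 0, 0.05], [0.0278, -0.0307, 0.006, 0, 0, 0, 0.05], [0.0278, -0.0307, 0.006, 0, 0, 0, 0.05], [0.0278, -0.0307, 0.006, 0, 0, 0, 0.05], [0.0278, -0.0307, 0.006, 0, 0, 0, 0.05], [0.0278, -0.0307, 0.006, 0, 0, 0, 0.05], [0.0278, -0.0307, 0.006, 0, 0, 0, 0.05], [0.0278, -0.0307, 0.006, 0, 0, 0, 0.05], [0.0278, -0.0307, 0.006, 0, 0, 0, 0.05], [0.0278, -0.0307, 0.006, 0, 0, 0, 0.05], [0.0278, -0.0307, 0.006, 0, 0, 0, 0.05], [0.0278, -0.0307, 0.006, 0, 0, 0, 0.05], [0, 0, 0, 0, 0, -5.5, 0.05], [0, 0, 0, 0, 0, -5.5, 0.05], [0, 0, 0, 0, 0, 0, 0.05], [0, 0, 0, 0, 0, 0, 0.05]]], "squeeze": 40}}

```text
t: 2.15
eef_pos: [0.4171, -0.1768, 0.1593]
tool_rot: [-0.0, 0.965, 0.263, -0.0]
contact_force: [-0.3, 0.5, -0.7]
gripper_width: 0.582
grasp_force: 0.0
```

```bash
cat >> h.py <<'E'
def state():
    T=pose(); print("pos",T[:3,3],"psi",round(float(np.degrees(np.arctan2(T[1,0],T[0,0]))),2),"tilt z",T[:3,2],"t",bot.get_obs()["t"]); return T
def snap(name):
    T=state(); im=imaging.read_camera("wrist")[:,:,::-1]; cv2.imwrite(f"pics/{name}.png",im); np.save(f"pics/{name}.npy",T); return T,im
def delta(T,xy,z): print("tool shift",T[:3,:3].T@(np.r_[xy,z]-T[:3,3]))
E
python3 - <<'E'
from h import *
snap("w1")
E
```

```text
pos [ 0.4171 -0.1768  0.1593] psi 30.51 tilt z [-0.0001  0.     -1.    ] t 2.15
```

View pics/w1.png

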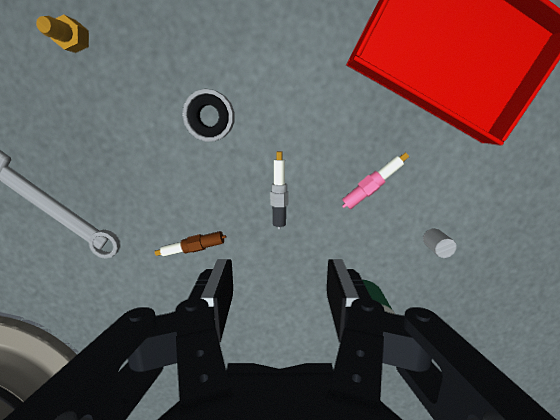

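The wrist view shows the plug upright in the image: terminal (279,152), hex (278.5,197), thread end (279,227). The pink one is at (372,182) and the brown one at (193,244).

```bash
python3 - <<'E'
from h import *
T=np.load("pics/w1.npy")
w=world("wrist",[(279,152),(279,227),(278.5,197)],.008,T); d=w[0]-w[1]
print(w,np.linalg.norm(d),np.degrees(np.arctan2(d[1],d[0])), w[1]+d*33/80)
delta(T,w[2][:2],0.0); delta(T,(w[1]+d*33/80)[:2],0.0)
b=world("wrist",[(208,114)],.014,T);print("bearing",b)
f=world("wrist",[(46,26)],.04,T);print("fit",f)
E
```

```text
[[ 0.4565 -0.1536  0.008 ]
 [ 0.3894 -0.1932  0.008 ]
 [ 0.4173 -0.1761  0.008 ]] 0.0779020912767763 30.501919794449403 [ 0.4171 -0.1768  0.008 ]
tool shift [ 0.0005 -0.0005  0.1593]
tool shift [-0.0001  0.      0.1593]
bearing [[ 0.4539 -0.0794  0.014 ]]
fit [[0.4523 0.0573 0.04  ]]
```

Call:
{"name": "move_arm", "arguments": {"commands": [[[0, 0, 0.03, 0, 0, 0, 0.05], [0, 0, 0.04, 0, 0, 0, 0.05], [0, 0, 0.04, 0, 0, 0, 0.05], [0, 0, 0.03, 0, 0, 0, 0.05], [0, 0, 0.015, 0, 0, 0, 0.05], [0, 0, 0.001, 0, 0, 0, 0.05], [0, 0, 0, 0, 0, 0, 0.0], [0, 0, 0, 0, 0, 0, 0.0], [0, 0, 0, 0, 0, 0, 0.0], [0, 0, 0, 0, 0, 0, 0.0], [0, 0, 0, 0, 0, 0, 0.0], [0, 0, 0, 0, 0, 0, 0.0]]], "squeeze": 40}}

```text
t: 3.7
eef_pos: [0.4181, -0.177, 0.0044]
tool_rot: [0.001, 0.964, 0.264, 0.001]
contact_force: [-1.6, 0.4, 7.1]
gripper_width: 0.202
grasp_force: 39.4
```

Call:
{"name": "move_arm", "arguments": {"commands": [[[0, 0, -0.02, 0, 0, 0, 0.0], [0, 0, -0.04, 0, 0, 0, 0.0], [0, 0, -0.05, 0, 0, 0, 0.0], [0.02, 0, -0.02, 0, 0, 0, 0.0], [0.04, -0.001, 0, 0, 0, 0, 0.0], [0.04, -0.001, 0, 0, 0, 0, 0.0], [0.04, -0.001, 0, 0, 0, 0, 0.0], [0.04, -0.001, 0, 0, 0, 0, 0.0], [0.04, -0.001, 0, 0, 0, 0, 0.0], [0.04, -0.001, 0, 0, 0, 0, 0.0], [0.011, 0, 0, 0, 0, 0, 0.0], [0, 0, 0, 0, 0, 8.5, 0.0], [0, 0, 0, 0, 0, 8.5, 0.0], [0, 0, 0, 0, 0, 8.5, 0.0], [0, 0, 0, 0, 0, 8.5, 0.0], [0, 0, 0, 0, 0, 8.5, 0.0], [0, 0, 0, 0, 0, 0, 0.0], [0, 0, 0, 0, 0, 0, 0.0]]]}}

```text
t: 5.95
eef_pos: [0.647, -0.0338, 0.1335]
tool_rot: [0.0, 0.995, -0.102, -0.0]
contact_force: [-0.0, 0.5, -1.4]
gripper_width: 0.2
grasp_force: 39.4
```

```bash
python3 - <<'E'
from h import *
snap("w2")
E
```

```text
pos [ 0.647  -0.0338  0.1335] psi -11.72 tilt z [-0.0001 -0.0002 -1.    ] t 5.95
```

View pics/w2.png

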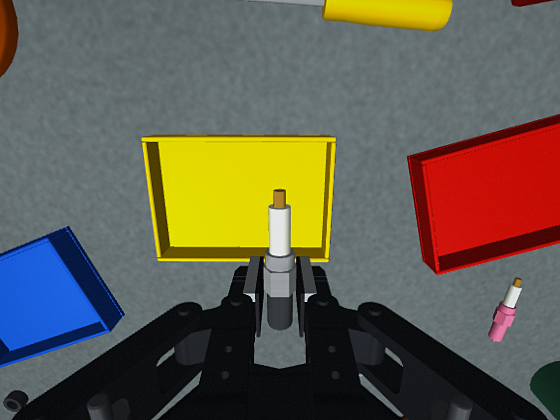

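The held plug is level, with its hex between the pads at about (280,270). The tray's top rim corners are at (141,137), (336,137), (330,262) and (157,262).

```bash
python3 - <<'E'
from h import *
T=np.load("pics/w2.npy")
w=world("wrist",[(141,137),(336,137),(330,262),(157,262)],.03,T)[:,:2]; print(w,[np.linalg.norm(w[i]-w[i-1]) for i in range(4)])
print("ctr",w.mean(0)); e=w[0]-w[1]; print("x ang",np.degrees(np.arctan2(e[1],e[0]))-90)
r=world("wrist",[(408,155),(437,273)],.03,T)[:,:2]; e=r[0]-r[1];print("red",r,np.linalg.norm(e),np.degrees(np.arctan2(e[1],e[0])))
b=world("wrist",[(69,228),(124,315)],.03,T)[:,:2]; e=b[0]-b[1];print("blue",b,np.linalg.norm(e),np.degrees(np.arctan2(e[1],e[0])))
E
```

```text
[[ 0.7322  0.0623]
 [ 0.6999 -0.0915]
 [ 0.5904 -0.0699]
 [ 0.6225  0.0863]] [np.float64(0.1122530102221844), np.float64(0.15719926543883886), np.float64(0.11162537287178825), np.float64(0.15946926559194102)]
ctr [ 0.6613 -0.0032]
x ang -11.84186887153814
red [[ 0.6739 -0.1476]
 [ 0.5581 -0.1669]] 0.11739516216823558 9.482524475608733
blue [[0.6707 0.1538]
 [0.5732 0.1385]] 0.09864834420109675 8.910830842414121
```

Call:
{"name": "move_arm", "arguments": {"commands": [[[0, 0, 0.03, 0, 0, 0, 0.0], [0, 0, 0.04, 0, 0, 0, 0.0], [0, 0, 0.03, 0, 0, 0, 0.0], [0, 0, 0.018, 0, 0, 0, 0.0], [0, 0, 0.006, 0, 0, 0, 0.0], [0, 0, 0, 0, 0, 0, 0.0], [0, 0, 0, 0, 0, 0, 0.04], [0, 0, 0, 0, 0, 0, 0.04], [0, 0, 0, 0, 0, 0, 0.04], [0, 0, -0.02, 0, 0, 0, 0.04], [0, 0, -0.05, 0, 0, 0, 0.04], [0, 0, -0.05, 0, 0, 0, 0.04], [0, 0, 0, 0, 0, 0, 0.04]]]}}

```text
t: 7.62
eef_pos: [0.651, -0.0334, 0.1358]
tool_rot: [-0.001, 0.995, -0.103, 0.005]
contact_force: [-0.7, 0.5, -0.3]
gripper_width: 0.466
grasp_force: 0.0
```

Call:
{"name": "move_arm", "arguments": {"commands": [[[-0.0292, -0.0225, -0.002, 0, 0, 0, 0.05], [-0.0292, -0.0225, -0.002, 0, 0, 0, 0.05], [-0.0292, -0.0225, -0.002, 0, 0, 0, 0.05], [-0.0292, -0.0225, -0.002, 0, 0, 0, 0.05], [-0.0292, -0.0225, -0.002, 0, 0, 0, 0.05], [-0.0292, -0.0225, -0.002, 0, 0, 0, 0.05], [-0.0292, -0.0225, -0.002, 0, 0, 0, 0.05], [-0.0292, -0.0225, -0.002, 0, 0, 0, 0.05], [-0.0292, -0.0225, -0.002, 0, 0, 0, 0.05], [-0.0292, -0.0225, -0.002, 0, 0, 0, 0.05], [-0.0292, -0.0225, -0.002, 0, 0, 0, 0.05], [-0.0292, -0.0225, -0.002, 0, 0, 0, 0.05], [0, 0, 0, 0, 0, -7.2, 0.05], [0, 0, 0, 0, 0, -7.2, 0.05], [0, 0, 0, 0, 0, -7.1, 0.05], [0, 0, 0, 0, 0, 0, 0.05], [0, 0, 0, 0, 0, 0, 0.05]]]}}

```text
t: 9.75
eef_pos: [0.3599, 0.3027, 0.1534]
tool_rot: [0.0, 0.997, 0.083, 0.0]
contact_force: [0.4, 0.5, 0.3]
gripper_width: 0.589
grasp_force: 0.0
```

```bash
python3 - <<'E'
from h import *
snap("w3"); cv2.imwrite("pics/top1.png",imaging.read_camera("top")[:,:,::-1])
E
```

```text
pos [0.3599 0.3027 0.1534] psi 9.49 tilt z [ 0.0001 -0.0001 -1.    ] t 9.75
```

View pics/w3.png

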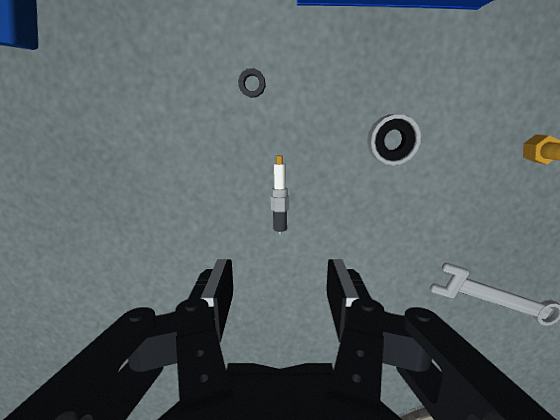

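The plug has its terminal at (279,155), hex at (279.5,201) and thread end at (280,232). The bearing is at (396,139).

```bash
python3 - <<'E'
from h import *
T=np.load("pics/w3.npy")
w=world("wrist",[(279,155),(280,232),(279.5,201)],.008,T); d=w[0]-w[1]
print(np.linalg.norm(d),np.degrees(np.arctan2(d[1],d[0])))
delta(T,w[2][:2],0.0); delta(T,(w[1]+d*33/80)[:2],0.0)
print("bearing",world("wrist",[(396,139)],.014,T), "fit hex",world("wrist",[(541,149)],.016,T))
E
```

```text
0.07906013466261824 10.235490892004393
tool shift [-0.002   0.0005  0.1534]
tool shift [-0.0027  0.0006  0.1534]
bearing [[0.4364 0.2057 0.014 ]] fit hex [[0.452  0.0667 0.016 ]]
```

Call:
{"name": "move_arm", "arguments": {"commands": [[[-0.0024, 0.0005, 0.03, 0, 0, 0, 0.05], [0, 0, 0.04, 0, 0, 0, 0.05], [0, 0, 0.04, 0, 0, 0, 0.05], [0, 0, 0.025, 0, 0, 0, 0.05], [0, 0, 0.014, 0, 0, 0, 0.05], [0, 0, 0.001, 0, 0, 0, 0.05], [0, 0, 0, 0, 0, 0, 0.0], [0, 0, 0, 0, 0, 0, 0.0], [0, 0, 0, 0, 0, 0, 0.0], [0, 0, 0, 0, 0, 0, 0.0], [0, 0, 0, 0, 0, 0, 0.0], [0, 0, 0, 0, 0, 0, 0.0], [0, 0, -0.02, 0, 0, 0, 0.0], [0, 0, -0.05, 0, 0, 0, 0.0], [0, 0, -0.05, 0, 0, 0, 0.0], [0, 0, -0.01, 0, 0, 0, 0.0], [0, 0, 0, 0, 0, 0, 0.0]]]}}

```text
t: 11.98
eef_pos: [0.358, 0.3019, 0.1338]
tool_rot: [-0.0, 0.996, 0.084, 0.001]
contact_force: [-0.2, 0.3, -0.6]
gripper_width: 0.202
grasp_force: 39.3
```

Call:
{"name": "move_arm", "arguments": {"commands": [[[0.0231, 0.0288, 0, 0, 0, 0, 0.0], [0.0231, 0.0288, 0, 0, 0, 0, 0.0], [0.0231, 0.0288, 0, 0, 0, 0, 0.0], [0.0231, 0.0288, 0, 0, 0, 0, 0.0], [0.0231, 0.0288, 0, 0, 0, 0, 0.0], [0.0231, 0.0288, 0, 0, 0, 0, 0.0], [0.0231, 0.0288, 0, 0, 0, 0, 0.0], [0.0231, 0.0288, 0, 0, 0, 0, 0.0], [0.0231, 0.0288, 0, 0, 0, 0, 0.0], [0.0231, 0.0288, 0, 0, 0, 0, 0.0], [0.0231, 0.0288, 0, 0, 0, 0, 0.0], [0, 0, 0, 0, 0, 7.1, 0.0], [0, 0, 0, 0, 0, 7.1, 0.0], [0, 0, 0, 0, 0, 7.2, 0.0], [0, 0, 0, 0, 0, 0, 0.0], [0, 0, 0, 0, 0, 0, 0.0]]]}}

```text
t: 13.98
eef_pos: [0.6606, 0.0322, 0.132]
tool_rot: [0.0, 0.995, -0.101, -0.001]
contact_force: [0.3, -0.4, -0.8]
gripper_width: 0.199
grasp_force: 39.3
```

```bash
python3 - <<'E'
from h import *
T,im=snap("w4"); delta(T,[.6616,.0325],.0095)
E
```

```text
pos [0.6606 0.0322 0.132 ] psi -11.61 tilt z [-0.002  -0.0005 -1.    ] t 13.975
tool shift [ 0.0012 -0.0006  0.1225]
```

View pics/w4.png

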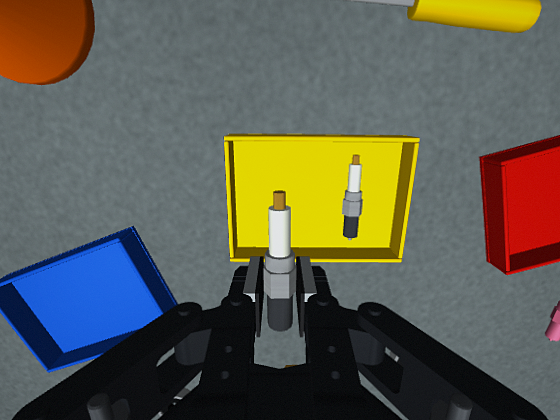

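The first plug lies flat in the yellow tray at (352,197), and the held plug is clear of it and level. I'll lower it now.

Call:
{"name": "move_arm", "arguments": {"commands": [[[0, 0, 0.03, 0, 0, 0, 0.0], [0, 0, 0.04, 0, 0, 0, 0.0], [0, 0, 0.03, 0, 0, 0, 0.0], [0, 0, 0.016, 0, 0, 0, 0.0], [0, 0, 0.006, 0, 0, 0, 0.0], [0, 0, 0, 0, 0, 0, 0.0], [0, 0, 0, 0, 0, 0, 0.036], [0, 0, 0, 0, 0, 0, 0.036], [0, 0, 0, 0, 0, 0, 0.036], [0, 0, -0.02, 0, 0, 0, 0.036], [0, 0, -0.05, 0, 0, 0, 0.036], [0, 0, -0.05, 0, 0, 0, 0.036], [0, 0, -0.01, 0, 0, 0, 0.036], [0, 0, 0, 0, 0, 0, 0.036]]]}}

```text
t: 15.78
eef_pos: [0.6617, 0.0322, 0.1429]
tool_rot: [-0.0, 0.995, -0.102, 0.001]
contact_force: [-0.0, -0.0, 0.0]
gripper_width: 0.419
grasp_force: 0.0
```

Call:
{"name": "move_arm", "arguments": {"commands": [[[-0.0353, 0.0029, 0, 0, 0, 0, 0.05], [-0.0353, 0.0029, 0, 0, 0, 0, 0.05], [-0.0353, 0.0029, 0, 0, 0, 0, 0.05], [-0.0353, 0.0029, 0, 0, 0, 0, 0.05], [-0.0353, 0.0029, 0, 0, 0, 0, 0.05], [-0.0353, 0.0029, 0, 0, 0, 0, 0.05], [0, 0, 0, 0, 0, 0, 0.05], [0, 0, 0, 0, 0, 0, 0.05]]]}}

```text
t: 16.77
eef_pos: [0.4504, 0.0582, 0.1408]
tool_rot: [0.0, 0.995, -0.102, -0.0]
contact_force: [-0.7, -1.1, -0.7]
gripper_width: 0.584
grasp_force: 0.0
```

```bash
python3 - <<'E'
from h import *
T,im=snap("w5"); print(proj("wrist",[(.451,.058,.04),(.451,.058,.016),(.4364,.2057,.014),(.4539,-.0794,.014)],T))
E
```

```text
pos [0.4504 0.0582 0.1408] psi -11.76 tilt z [-0.0007 -0.0002 -1.    ] t 16.775
[[279.0597 212.4667]
 [279.0934 204.4515]
 [136.7043 246.6908]
 [425.3783 171.6462]]
```

View pics/w5.png

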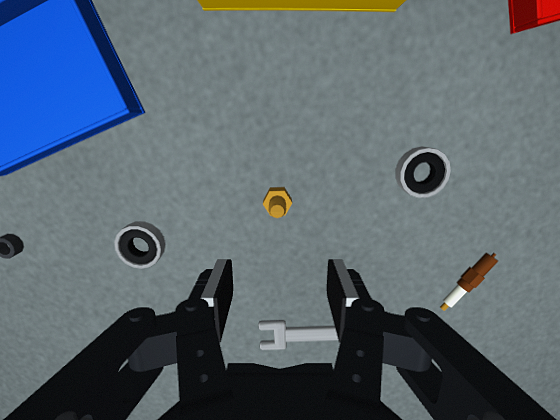

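The fitting's tail top is at (277.5,209) and its hex at (277.5,201), so it is about 3 mm ahead of the TCP. The bearings are at (140,246) and (425,172), as predicted.

Call:
{"name": "move_arm", "arguments": {"commands": [[[0.003, -0.001, 0.02, 0, 0, 0, 0.05], [0, 0, 0.04, 0, 0, 0, 0.05], [0, 0, 0.04, 0, 0, 0, 0.05], [0, 0, 0.018, 0, 0, 0, 0.05], [0, 0, 0.001, 0, 0, 0, 0.05], [0, 0, 0, 0, 0, 0, 0.0], [0, 0, 0, 0, 0, 0, 0.0], [0, 0, 0, 0, 0, 0, 0.0], [0, 0, 0, 0, 0, 0, 0.0], [0, 0, 0, 0, 0, 0, 0.0], [0, 0, 0, 0, 0, 0, 0.0], [0, 0, -0.02, 0, 0, 0, 0.0], [0, 0, -0.05, 0, 0, 0, 0.0], [0, 0, -0.04, 0, 0, 0, 0.0], [0, 0, 0, 0, 0, 0, 0.0]]]}}

```text
t: 18.7
eef_pos: [0.4553, 0.059, 0.135]
tool_rot: [-0.001, 0.995, -0.103, 0.003]
contact_force: [0.2, 0.1, -1.3]
gripper_width: 0.151
grasp_force: 38.8
```

Call:
{"name": "move_arm", "arguments": {"commands": [[[0.0247, 0.0285, 0, 0, 0, 0, 0.0], [0.0247, 0.0285, 0, 0, 0, 0, 0.0], [0.0247, 0.0285, 0, 0, 0, 0, 0.0], [0.0247, 0.0285, 0, 0, 0, 0, 0.0], [0.0247, 0.0285, 0, 0, 0, 0, 0.0], [0.0247, 0.0285, 0, 0, 0, 0, 0.0], [0.0247, 0.0285, 0, 0, 0, 0, 0.0], [0.0247, 0.0285, 0, 0, 0, 0, 0.0], [0.0247, 0.0285, 0, 0, 0, 0, 0.0], [0, 0, 0, 0, 0, 0, 0.0], [0, 0, 0, 0, 0, 0, 0.0]]]}}

```text
t: 20.08
eef_pos: [0.6177, -0.2367, 0.1307]
tool_rot: [-0.001, 0.995, -0.102, -0.001]
contact_force: [0.9, -0.6, -1.3]
gripper_width: 0.153
grasp_force: 38.8
```

```bash
python3 - <<'E'
from h import *
T,im=snap("w6")
E
```

```text
pos [ 0.6177 -0.2367  0.1307] psi -11.74 tilt z [-0.0027  0.0013 -1.    ] t 20.075
```

View pics/w6.png

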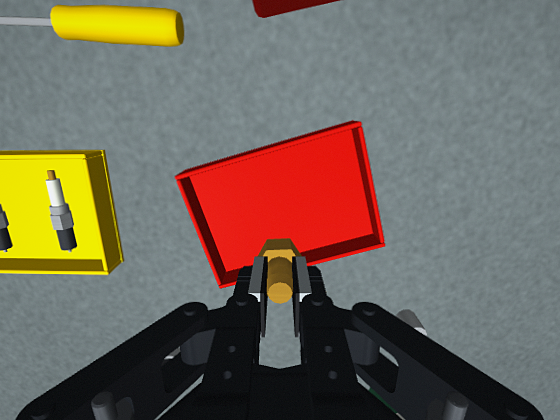

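The fitting is held upright over the middle of the red tray. I'll lower it now.

Call:
{"name": "move_arm", "arguments": {"commands": [[[0, 0, 0.03, 0, 0, 0, 0.0], [0, 0, 0.04, 0, 0, 0, 0.0], [0, 0, 0.025, 0, 0, 0, 0.0], [0, 0, 0.009, 0, 0, 0, 0.0], [0, 0, 0, 0, 0, 0, 0.0], [0, 0, 0, 0, 0, 0, 0.0], [0, 0, 0, 0, 0, 0, 0.04], [0, 0, 0, 0, 0, 0, 0.04], [0, 0, 0, 0, 0, 0, 0.04], [0, 0, -0.02, 0, 0, 0, 0.04], [0, 0, -0.05, 0, 0, 0, 0.04], [0, 0, -0.05, 0, 0, 0, 0.04], [0, 0, 0, 0, 0, 0, 0.04]]]}}

```text
t: 21.75
eef_pos: [0.6222, -0.239, 0.1549]
tool_rot: [0.001, 0.995, -0.103, 0.005]
contact_force: [0.3, -0.4, -0.6]
gripper_width: 0.469
grasp_force: 0.0
```

Call:
{"name": "move_arm", "arguments": {"commands": [[[-0.0324, -0.02, 0, 0, 0, 0, 0.068], [-0.0324, -0.02, 0, 0, 0, 0, 0.068], [-0.0324, -0.02, 0, 0, 0, 0, 0.068], [-0.0324, -0.02, 0, 0, 0, 0, 0.068], [-0.0324, -0.02, 0, 0, 0, 0, 0.068], [-0.0324, -0.02, 0, 0, 0, 0, 0.068], [0, 0, 0, 0, 0, -10, 0.068], [0, 0, 0, 0, 0, -10, 0.068], [0, 0, 0, 0, 0, -10, 0.068], [0, 0, 0, 0, 0, -10, 0.068], [0, 0, 0, 0, 0, -10, 0.068], [0, 0, 0, 0, 0, -10, 0.068], [0, 0, 0, 0, 0, -10, 0.068], [0, 0, 0, 0, 0, -10, 0.068], [0, 0, 0, 0, 0, -10, 0.068], [0, 0, 0, 0, 0, -10, 0.068], [0, 0, 0, 0, 0, -10, 0.068], [0, 0, 0, 0, 0, 0, 0.068], [0, 0, 0, 0, 0, 0, 0.068]]]}}

```text
t: 24.12
eef_pos: [0.4528, -0.0807, 0.1484]
tool_rot: [0.0, 0.656, 0.755, -0.0]
contact_force: [-0.2, -0.3, -0.2]
gripper_width: 0.796
grasp_force: 0.0
```

```bash
python3 - <<'E'
from h import *
T,im=snap("w7"); print(proj("wrist",[(.453,-.0795,.014)],T))
E
```

```text
pos [ 0.4528 -0.0807  0.1484] psi 98.04 tilt z [-0.     -0.0001 -1.    ] t 24.125
[[279.5454 200.464 ]]
```

View pics/w7.png

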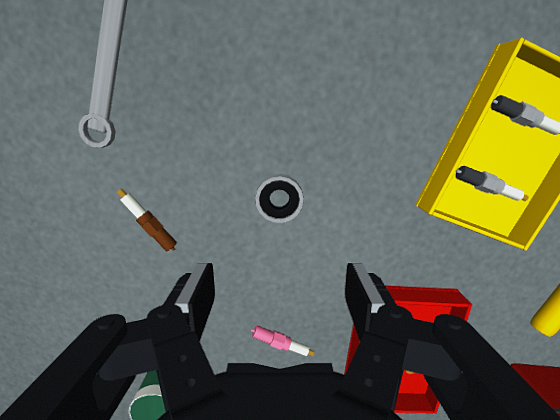

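The bearing is at (279,199.5), within about 1 mm of the prediction, and both plugs are flat in the yellow tray. I'll grasp it now.

Call:
{"name": "move_arm", "arguments": {"commands": [[[0.0018, 0, 0.03, 0, 0, 0, 0.068], [0, 0, 0.04, 0, 0, 0, 0.068], [0, 0, 0.04, 0, 0, 0, 0.068], [0, 0, 0.025, 0, 0, 0, 0.068], [0, 0, 0.012, 0, 0, 0, 0.068], [0, 0, 0, 0, 0, 0, 0.068], [0, 0, 0, 0, 0, 0, 0.03], [0, 0, 0, 0, 0, 0, 0.03], [0, 0, 0, 0, 0, 0, 0.03], [0, 0, 0, 0, 0, 0, 0.03], [0, 0, 0, 0, 0, 0, 0.03], [0, 0, -0.02, 0, 0, 0, 0.03], [0, 0, -0.05, 0, 0, 0, 0.03], [0, 0, -0.05, 0, 0, 0, 0.03], [0, 0, 0, 0, 0, 0, 0.03], [0, 0, 0, 0, 0, 0, 0.03]]], "squeeze": 50}}

```text
t: 26.18
eef_pos: [0.4524, -0.0792, 0.1215]
tool_rot: [0.0, 0.655, 0.756, -0.0]
contact_force: [-0.1, 0.7, -1.2]
gripper_width: 0.521
grasp_force: 51.7
```

Call:
{"name": "move_arm", "arguments": {"commands": [[[0.03, 0.0214, -0.001, 0, 0, 0, 0.03], [0.03, 0.0214, -0.001, 0, 0, 0, 0.03], [0.03, 0.0214, -0.001, 0, 0, 0, 0.03], [0.03, 0.0214, -0.001, 0, 0, 0, 0.03], [0.03, 0.0214, -0.001, 0, 0, 0, 0.03], [0.03, 0.0214, -0.001, 0, 0, 0, 0.03], [0.03, 0.0214, -0.001, 0, 0, 0, 0.03], [0.03, 0.0214, -0.001, 0, 0, 0, 0.03], [0.03, 0.0214, -0.001, 0, 0, 0, 0.03], [0, 0, 0, 0, 0, 0, 0.03], [0, 0, 0, 0, 0, 0, 0.03]]]}}

```text
t: 27.55
eef_pos: [0.6035, 0.215, 0.1284]
tool_rot: [-0.001, 0.654, 0.756, -0.002]
contact_force: [-0.0, -0.6, -1.6]
gripper_width: 0.519
grasp_force: 51.7
```

```bash
python3 - <<'E'
from h import *
T,im=snap("w8")
E
```

```text
pos [0.6035 0.215  0.1284] psi 98.25 tilt z [-0.0031 -0.0019 -1.    ] t 27.55
```

View pics/w8.png

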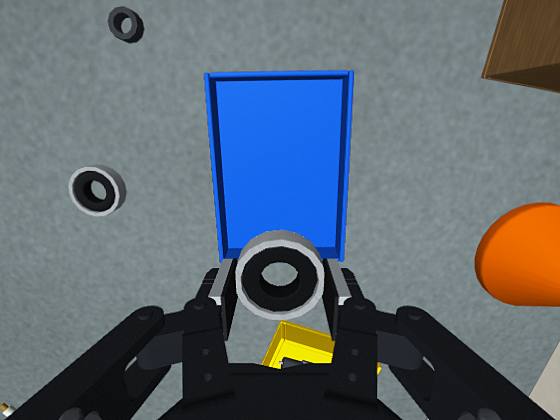

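The bearing is held level over the blue tray. The far rim corners are at (205,73) and (353,71). The near ends of the side rims are at (220,262) and (343,262).

```bash
python3 - <<'E'
from h import *
T=np.load("pics/w8.npy")
w=world("wrist",[(205,73),(353,71),(343,262),(220,262)],.03,T)[:,:2]; print(w,[np.linalg.norm(w[i]-w[i-1]) for i in range(4)])
ex=w[1]-w[0]; a=np.arctan2(ex[1],ex[0]); e2=(w[0]+w[1]-w[2]-w[3]); print("ang x",np.degrees(a),"ang y-90",np.degrees(np.arctan2(e2[1],e2[0]))-90)
a=np.radians((np.degrees(np.arctan2(e2[1],e2[0]))-90+np.degrees(a))/2)
c=(w[0]+w[1])/2-.079*np.array([-np.sin(a),np.cos(a)]); print("ctr",c,"mean4",w.mean(0))
Rt=np.array([[np.cos(a),-np.sin(a)],[np.sin(a),np.cos(a)]])
print("TCP in tray",Rt.T@(T[:2,3]-c)); print("other bearing",world("wrist",[(97,189)],.014,T))
for y in(-.033,.033): p=c+Rt@[0,y]; print(p); delta(T,p,.006)
E
```

```text
[[0.533  0.3155]
 [0.6413 0.3325]
 [0.6666 0.1775]
 [0.5571 0.1614]] [np.float64(0.15590542529322468), np.float64(0.10970212446891281), np.float64(0.1570524230548567), np.float64(0.11066397625024414)]
ang x 8.946459271489815 ang y-90 9.079173338552238
ctr [0.5995 0.246 ] mean4 [0.5995 0.2467]
TCP in tray [-0.001  -0.0312]
other bearing [[0.4392 0.2087 0.014 ]]
[0.6047 0.2134]
tool shift [-0.0016  0.0014  0.1224]
[0.5944 0.2786]
tool shift [0.0644 0.0005 0.1223]
```

Call:
{"name": "move_arm", "arguments": {"commands": [[[-0.0016, 0.0012, 0.03, 0, 0, -0.8, 0.03], [0, 0, 0.04, 0, 0, 0, 0.03], [0, 0, 0.03, 0, 0, 0, 0.03], [0, 0, 0.016, 0, 0, 0, 0.03], [0, 0, 0.006, 0, 0, 0, 0.03], [0, 0, 0, 0, 0, 0, 0.03], [0, 0, 0, 0, 0, 0, 0.06], [0, 0, 0, 0, 0, 0, 0.06], [0, 0, 0, 0, 0, 0, 0.06], [0, 0, -0.02, 0, 0, 0, 0.06], [0, 0, -0.05, 0, 0, 0, 0.06], [0, 0, -0.05, 0, 0, 0, 0.06], [0, 0, -0.01, 0, 0, 0, 0.06], [0, 0, 0, 0, 0, 0, 0.06]]]}}

```text
t: 29.35
eef_pos: [0.6065, 0.2147, 0.1398]
tool_rot: [0.001, 0.649, 0.761, 0.001]
contact_force: [1.3, -0.2, -0.1]
gripper_width: 0.705
grasp_force: 0.0
```

```bash
python3 - <<'E'
from h import *
T=state(); delta(T,[.4365,.2055],.14)
E
```

```text
pos [0.6065 0.2147 0.1398] psi 99.03 tilt z [ 0.0022  0.0005 -1.    ] t 29.35
tool shift [ 0.0176 -0.1693 -0.0006]
```

Call:
{"name": "move_arm", "arguments": {"commands": [[[0.0035, -0.034, 0, 0, 0, 0, 0.068], [0.0035, -0.034, 0, 0, 0, 0, 0.068], [0.0035, -0.034, 0, 0, 0, 0, 0.068], [0.0035, -0.034, 0, 0, 0, 0, 0.068], [0.0035, -0.034, 0, 0, 0, 0, 0.068], [0, 0, 0, 0, 0, 0, 0.068], [0, 0, 0, 0, 0, 0, 0.068]]]}}

```text
t: 30.22
eef_pos: [0.4356, 0.2048, 0.1377]
tool_rot: [-0.0, 0.649, 0.761, -0.0]
contact_force: [0.8, 1.0, 0.3]
gripper_width: 0.795
grasp_force: 0.0
```

```bash
python3 - <<'E'
from h import *
T,im=snap("w9"); print(proj("wrist",[(.4365,.2055,.014)],T))
E
```

```text
pos [0.4356 0.2048 0.1377] psi 99.03 tilt z [-0.0007 -0.0004 -1.    ] t 30.225
[[280.3532 204.2542]]
```

View pics/w9.png

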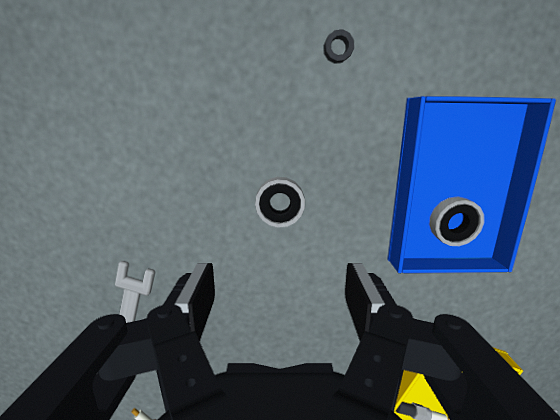

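The second bearing is at (280,203), as predicted. The first one lies flat in the blue tray at (458,222).

Call:
{"name": "move_arm", "arguments": {"commands": [[[0.0018, 0.0006, 0.03, 0, 0, 0, 0.068], [0, 0, 0.04, 0, 0, 0, 0.068], [0, 0, 0.035, 0, 0, 0, 0.068], [0, 0, 0.022, 0, 0, 0, 0.068], [0, 0, 0.01, 0, 0, 0, 0.068], [0, 0, 0, 0, 0, 0, 0.068], [0, 0, 0, 0, 0, 0, 0.03], [0, 0, 0, 0, 0, 0, 0.03], [0, 0, 0, 0, 0, 0, 0.03], [0, 0, 0, 0, 0, 0, 0.03], [0, 0, 0, 0, 0, 0, 0.03], [0, 0, -0.02, 0, 0, 0, 0.03], [0, 0, -0.05, 0, 0, 0, 0.03], [0, 0, -0.055, 0, 0, 0, 0.03], [0, 0, 0, 0, 0, 0, 0.03], [0, 0, 0, 0, 0, 0, 0.03]]]}}

```text
t: 32.28
eef_pos: [0.4356, 0.2065, 0.1263]
tool_rot: [0.0, 0.649, 0.76, 0.0]
contact_force: [0.4, -0.0, -2.0]
gripper_width: 0.516
grasp_force: 51.9
```

```bash
python3 - <<'E'
from h import *
T=state(); print(bot.get_obs()["gripper_width"]);delta(T,[.5944,.2786],.006)
E
```

```text
pos [0.4356 0.2065 0.1263] psi 99.02 tilt z [ 0.0006 -0.0004 -1.    ] t 32.275
0.5156021594433252
tool shift [0.0464 0.1681 0.1204]
```

Call:
{"name": "move_arm", "arguments": {"commands": [[[0.0093, 0.0336, 0, 0, 0, 0, 0.03], [0.0093, 0.0336, 0, 0, 0, 0, 0.03], [0.0093, 0.0336, 0, 0, 0, 0, 0.03], [0.0093, 0.0336, 0, 0, 0, 0, 0.03], [0.0093, 0.0336, 0, 0, 0, 0, 0.03], [0, 0, 0, 0, 0, 0, 0.03], [0, 0, 0, 0, 0, 0, 0.03]]]}}

```text
t: 33.15
eef_pos: [0.5927, 0.2787, 0.1243]
tool_rot: [-0.001, 0.649, 0.761, -0.002]
contact_force: [-1.0, 0.9, -0.6]
gripper_width: 0.515
grasp_force: 51.9
```

```bash
python3 - <<'E'
from h import *
T=state(); delta(T,[.5944,.2786],.006)
E
```

```text
pos [0.5927 0.2787 0.1243] psi 99.07 tilt z [-0.0034 -0.0018 -1.    ] t 33.15
tool shift [-0.0002  0.0021  0.1183]
```

Lower, release, then withdraw up and back out of the top camera's way.

Call:
{"name": "move_arm", "arguments": {"commands": [[[0, 0.001, 0.03, 0, 0, 0, 0.03], [0, 0, 0.04, 0, 0, 0, 0.03], [0, 0, 0.03, 0, 0, 0, 0.03], [0, 0, 0.013, 0, 0, 0, 0.03], [0, 0, 0.005, 0, 0, 0, 0.03], [0, 0, 0, 0, 0, 0, 0.03], [0, 0, 0, 0, 0, 0, 0.06], [0, 0, 0, 0, 0, 0, 0.06], [0, 0, 0, 0, 0, 0, 0.06], [0, 0, -0.02, 0, 0, 0, 0.06], [0, 0, -0.05, 0, 0, 0, 0.06], [0, 0, -0.05, 0, 0, 0, 0.06], [0.03, -0.03, -0.03, 0, 0, 0, 0.06], [0.04, -0.03, 0, 0, 0, 0, 0.06], [0.04, -0.03, 0, 0, 0, 0, 0.06], [0.04, -0.03, 0, 0, 0, 0, 0.06], [0.04, -0.03, 0, 0, 0, 0, 0.06], [0, 0, 0, 0, 0, 0, 0.06], [0, 0, 0, 0, 0, 0, 0.06]]]}}

```text
t: 35.52
eef_pos: [0.4178, 0.4435, 0.1593]
tool_rot: [0.0, 0.649, 0.761, 0.001]
contact_force: [1.3, -0.3, -0.4]
gripper_width: 0.7
grasp_force: 0.0
```

```bash
python3 - <<'E'
from h import *
state(); im=imaging.read_camera("top")[:,:,::-1]; s=imaging.read_camera("scene")[:,:,::-1]
a=cv2.resize(im[115:300,120:460],None,fx=2.3,fy=2.3,interpolation=cv2.INTER_CUBIC)[:, :780]
b=cv2.resize(s[140:380,180:500],None,fx=0.7,fy=0.7)
cv2.imwrite("pics/f.png",a); cv2.imwrite("pics/f2.png",s)
E
```

```text
pos [0.4178 0.4435 0.1593] psi 99.05 tilt z [ 0.0014  0.0002 -1.    ] t 35.525
```

View pics/f.png

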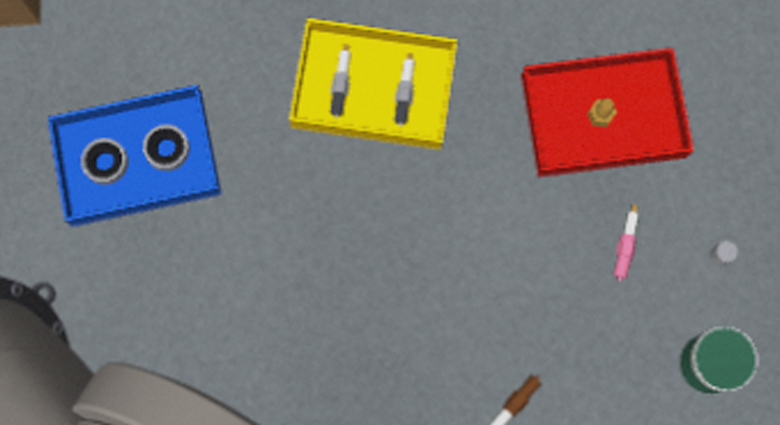

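View pics/f2.png

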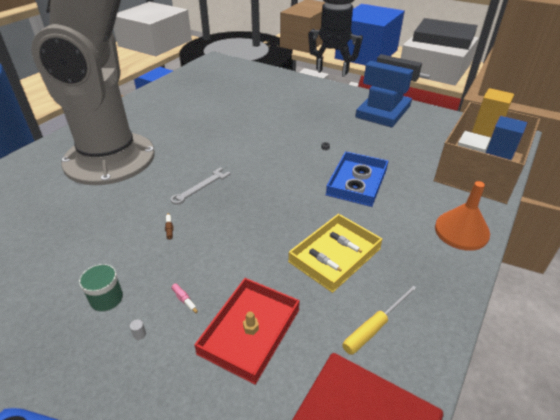

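The pictures show both bearings flat side by side in the blue tray (crop (104,161) and (165,147)). Both plugs lie flat in the yellow tray, and the fitting stands in the red tray at (602,112). The tin is unmoved, and the arm is clear at z 0.16.

```bash
python3 -c "
from station import bot
print(bot.hand_in())"
```

```text
the job is handed in; nothing more can be done
None
```

The job is handed in at about 36 s: the final pictures showed both bearings flat in the blue tray, both spark plugs flat in the yellow tray, the fitting standing in the red tray and the green tin where it was, though the hand-in call returned no verdict.

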